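Find the rocking screening cover and press it home

TASK

One of the four screening covers on the opened radio module was not pressed home and rocks on its stud. Press the covers one after another lightly with a fingertip near a short end until you find the one that rocks, then press that one down at its middle until it sits flush like the others. Only push: do not lift any cover, do not force them, and leave the things around the module where they stand.

Things in the scene. Friction and masses are not known exactly. Their poses are not given: they have to be found in the camera images.
- cover_a: one of four identical flat tinplate screening covers, 84 x 56 x 7 mm, about 60 g, with a round stud head in its middle. Origin at the middle of its underside (the top face is 7 mm higher); x along its 84 mm length, y along its 56 mm width, z up. Covers have about 1.5 mm of play in their recesses; which cover lies in which compartment, and which one is loose, changes.
- cover_b: identical to cover_a, same origin and axes. A seated cover (three of the four) lies on the ledge all round: underside 33 mm, top face 40 mm over the mat, flush with the housing's walls. It is stiff under the finger everywhere and stays level.
- cover_c: identical to cover_a, same origin and axes. The loose cover rests level but about 4 mm proud, on a 10 mm wide press stud under its middle: pushed lightly (1 to 4 N) 25 to 30 mm from the middle, near a short end, that end dips to the ledge (tilt about 0.1 rad) and the other end rises; let go, it levels again.
- cover_d: identical to cover_a, same origin and axes. To seat the loose cover, push straight down within about 5 mm of its middle with more than about 8 N: the stud slides into its spring socket (friction, no click), the cover stops on the ledge and stays there. The same push near an end mostly just tips it.
- housing: grey die-cast module housing, fixed, top 40 mm over the mat. Origin on the mat under the middle of the 2 x 2 covers; x along the covers' length, z up. Compartment middles at x +-48.5, y +-34.5 mm; 10 mm walls between the 87 x 59 mm recesses, ledges 33 mm high. Cover block x +-102, y +-74 mm; an open board bay (nothing over 40 mm) goes on to y +160; holder jaws and rods (24 mm high) to x +-147.
- spool: white reel of solder standing on its flange on the mat, 58 mm across, 42 mm high; origin at the middle of its underside. Leave alone.
- flux: small amber bottle with a red cap, 32 mm across, 65 mm high, upright; origin at the middle of its underside. Leave alone.
- capacitor: dark capacitor can standing on end, 18 mm across, 26 mm high; origin at the middle of its underside. Leave alone.
- screwdriver: red-handled screwdriver lying on the mat, 160 mm long, about 30 mm high; origin under its middle, x towards its tip. Leave alone.
There are look-alikes about, which are no part of the job. Leave any yellow look-alike of the cover_c alone.

How it is judged:
By the outcome, as a careful person would: the job done as asked, in the order asked, and still so for the second after the job is handed in, with the robot touching nothing.
It also fails if it takes over 54 s, if anything falls off the work surface, if the arm or the gripper's body presses on something with over 40 N, if the wrist force passes 120 N, or if a joint passes its speed limit or range.

ROBOT

A 7-joint arm with a two-finger parallel gripper is mounted at the origin on the work surface. World frame = base frame: x ahead of the robot, y to its left, z up, the work surface at z = 0. Lengths are in mm, angles in rad, forces in N, time in s.
With the tool pointing down it reaches from about 400 to 900 mm from the base axis. Payload 5.6 kg.
Tool frame: the origin (TCP) lies midway between the tips of the shut fingers; the grasp point (between the pads) lies 19 mm behind it; x points along the fingers, y is the direction in which the jaws open and shut, and the axes are right-handed (so a half turn about x gives the same grasp; the last joint's range is limited). The gripper opens to 92 mm and grips with 3 to 60 N. Pads are 20 mm wide; open, the fingers measure 128 mm over their backs; the gripper's body (75 mm by 189 mm) begins 69 mm behind the grasp point.
Start: joints at [1.079, 0.468, -0.012, 1.603, 0.006, 1.071, -0.056], TCP at [281.987, -585.656, 214.592] pointing down, gripper open.
Joint ranges: [-2.53, 2.53], [-0.31, 2.02], [-1.57, 1.55], [0.28, 2.44], [-1.29, 4.43], [0.15, 1.84], [-2.92, 2.92]. Speed limits (rad/s): [2.57, 2.57, 3.14, 3.14, 3.14, 3.14, 3.14].

INTERFACE

Orientations are given as a rotation vector (axis times angle).
In Python, from cell import robot, grip, kin, viewer gives the robot as it stands. Calls block until the motion is done:
- robot.movep(position, orientation): joint-space move of the TCP to a pose.
- robot.servo_line(position, feed=150, rotation=None): straight line of the TCP; rotation=None keeps the orientation; feed is the mean speed in mm/s.
- robot.goto_joints(angles): joint-space move.
- grip(opening, newtons=None): opening from 0.0 (shut) to 1.0 (fully open); newtons is the grip in N (None keeps the last); returns when the fingers have stopped.
- robot.hold(seconds).
- kin.ik(position, orientation): joint angles nearest the present ones, or None.
- robot.observe(): the state.
- viewer.read_camera(name): name is "scene" or "top" or "wrist"; returns the picture (384x512x3 uint8, red, green, blue); there is no depth.
- viewer.camera_info(name): a dict with "camera_matrix" (3x3 intrinsics, pixels), "R" (3x3) and "t" (3): a world point X has camera coordinates R X + t. Camera axes: x right, y down, z forward; pixel columns grow to the right and rows downward; lengths in mm; the calibration is good to about 2 mm. A picture is of the moment at which its call begins: read the wrist's pose just before it. camera_info takes no time and is no camera call; for the wrist camera it gives the pose at the moment of the call.
A pose or a line that the arm cannot do raises robot.IKError and nothing moves.
- robot.job_done(): hands the job in, once; it reports no verdict.
Trained networks look in the newest picture that a camera, given by its name, has taken for a name from the list of things; names that differ only in an ending like _2 or _b are one class to them, and where a whole thing is asked for, a point or a joint stands for the part that bears it (a point fixed in the world has none). Each returns a list of dicts, best first, with "confidence" (0 to 1); they miss things now and then, are a little off and sometimes report something else, mostly with a low value. They report only what shows in the picture. A call takes as long as a camera call. They do not tell look-alikes from the thing itself.
- viewer.silhouettes(name, camera): "mask" (384x512 bool, what is visible of it).
- viewer.pinpoint(name, camera): "at" ([x, y, z] in mm, in the coordinates of the camera as it stood for that picture, good to about 4 mm: a listed point, or the origin of a listed thing).
The state is a dict: "t": time; "joints": joint angles; "joint_velocities": joint speeds; "joint_torque": joint torques, N m; "tcp_pos": TCP position; "tcp_rot": TCP orientation; "contact_force": force on the tool from outside, world axes, zero at the start; "wrist_torque": the same for the moment, N m; "grip_width": opening from 0.0 (shut) to 1.0 (fully open).
Only numpy, scipy, OpenCV 4.12 (cv2) and the standard library are available. Lean on these libraries where they do the work, as an engineer would, in place of code of your own. Each camera call takes 0.05 s, during which the arm holds its last target.

## Working session

There is one attempt and no reset: what is moved stays moved. The work goes in short steps, each a Python script; the robot and the scene stay as the last script left them, time stands still between calls to the robot, and variables do not carry over. Pictures are saved under pics/ and viewed, and the job is handed in when it is done.

```bash
ls; mkdir -p pics
python3 - <<'E'
from cell import robot, grip, kin, viewer
import cv2, numpy as np
for n in ["scene","top","wrist"]:
    im=viewer.read_camera(n); cv2.imwrite(f"pics/{n}0.png",cv2.resize(im[:,:,::-1],(768,576)))
    ci=viewer.camera_info(n); print(n,np.round(ci["camera_matrix"],1).tolist(),np.round(ci["R"],3).tolist(),np.round(ci["t"],1).tolist())
s=robot.observe(); print(s["t"],s["tcp_pos"],s["tcp_rot"],s["contact_force"],s["grip_width"])
E
```

```text
pics
scene [[440.7, 0.0, 251.7], [0.0, 440.7, 196.0], [0.0, 0.0, 1.0]] [[0.005, 1.0, 0.017], [0.757, 0.007, -0.654], [-0.654, 0.016, -0.757]] [-95.6, -400.9, 1203.0]
top [[407.3, 0.0, 263.5], [0.0, 407.3, 197.3], [0.0, 0.0, 1.0]] [[0.005, -1.0, 0.001], [-0.985, -0.005, -0.171], [0.171, -0.0, -0.985]] [63.9, 574.4, 798.8]
wrist [[318.7, 0.0, 257.7], [0.0, 318.7, 183.0], [0.0, 0.0, 1.0]] [[0.433, -0.902, -0.002], [-0.863, -0.414, 0.29], [-0.262, -0.124, -0.957]] [-649.5, -31.9, 393.1]
0.15 [ 281.76497383 -585.27373612  213.87534088] [ 1.97262116  0.45149963 -1.97340674] [-0.08968504  0.54715407  1.03638007] 0.9984506690673991
```

View pics/scene0.png

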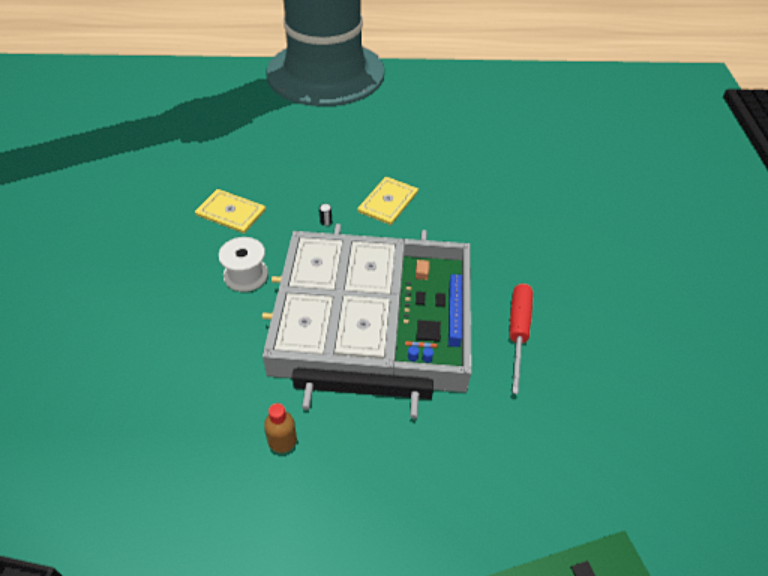

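View pics/top0.png

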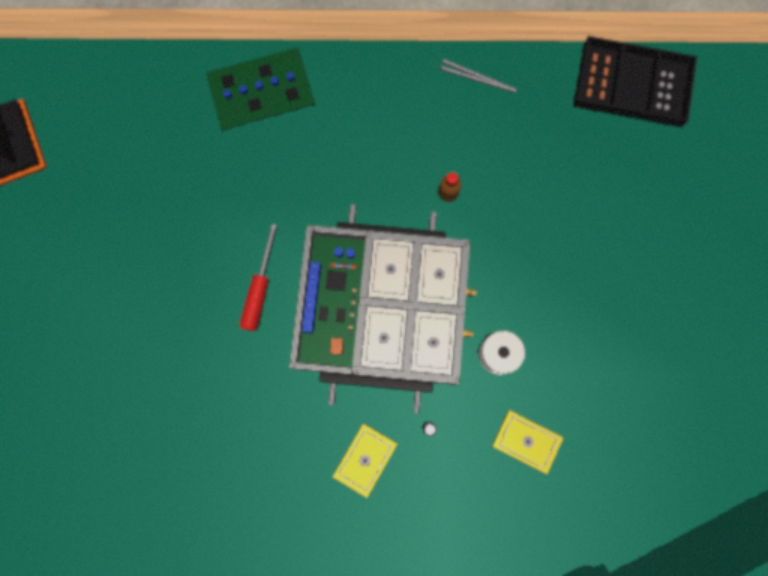

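View pics/wrist0.png

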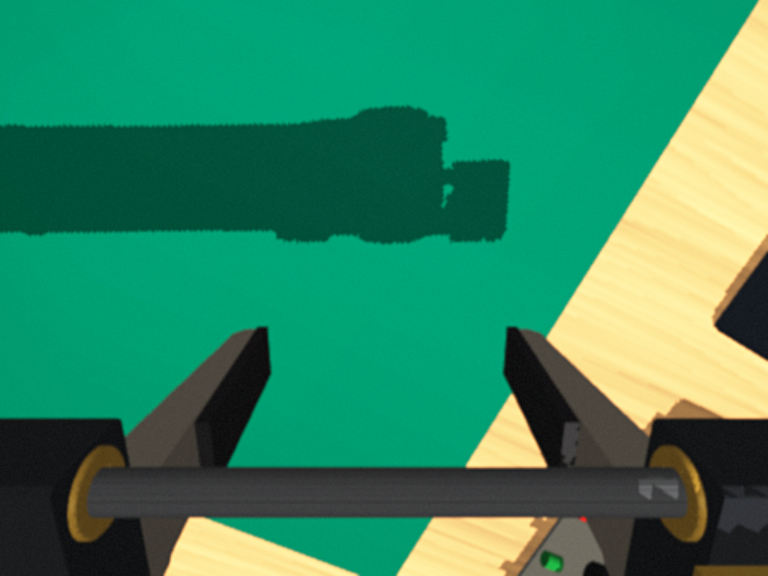

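The four white covers sit in the housing at these pixels in the top picture: (390,268), (439,274), (384,338) and (433,342). The two yellow cards at (365,461) and (528,442) are the look-alikes lying on the mat. Next I'll measure the housing pose and check it in a close crop.

```bash
cat > h.py <<'E'
import cv2, numpy as np
from cell import robot, grip, kin, viewer
def ray(ci,uv,z):
    K=np.array(ci["camera_matrix"]);R=np.array(ci["R"]);t=np.array(ci["t"])
    d=R.T@np.linalg.solve(K,[uv[0],uv[1],1.]);c=-R.T@t
    return c+d*(z-c[2])/d[2]
def proj(ci,X):
    K=np.array(ci["camera_matrix"]);p=K@(np.array(ci["R"])@np.array(X)+np.array(ci["t"]));return p[:2]/p[2]
E
python3 - <<'E'
from h import *
for n in ["top","scene"]:
    im=viewer.read_camera(n); ci=viewer.camera_info(n)
    hsv=cv2.cvtColor(im,cv2.COLOR_RGB2HSV)
    m=((hsv[:,:,1]<45)&(hsv[:,:,2]>190)).astype(np.uint8)
    m=cv2.morphologyEx(m,cv2.MORPH_CLOSE,np.ones((5,5)))
    cs,_=cv2.findContours(m,cv2.RETR_EXTERNAL,cv2.CHAIN_APPROX_NONE)
    P=[]
    for c in cs:
        a=cv2.contourArea(c)
        if 600<a<3000:
            r=cv2.minAreaRect(c); X=np.array([ray(ci,p,40)[:2] for p in c[:,0,:]],np.float32)
            print(n,a,r[0],cv2.minAreaRect(X), X.mean(0))
    for nm in ["cover_a","housing","spool","flux","capacitor"]:
        for d in viewer.pinpoint(nm,n):
            R=np.array(ci["R"]); print(nm,round(d["confidence"],2),np.round(R.T@(np.array(d["at"])-ci["t"]),1))
    if n=="top":
        cv2.imwrite("pics/crop.png",cv2.resize(im[140:270,180:330,::-1],None,fx=5,fy=4.5,interpolation=cv2.INTER_CUBIC)[:600,:800])
E
```

```text
top 973.0 (288.6188659667969, 228.192626953125) ((511.21337890625, 13.926259994506836), (54.44485855102539, 82.35128784179688), 84.7901382446289) [510.6789    14.077386]
top 967.0 (255.4508056640625, 225.041015625) ((517.43896484375, 82.71394348144531), (54.31966018676758, 82.3965835571289), 84.95941925048828) [517.35834   82.712845]
top 908.5 (292.5287170410156, 182.68443298339844) ((607.8762817382812, 5.2489013671875), (54.24905776977539, 81.99298095703125), 84.92096710205078) [607.6536     5.379659]
top 913.0 (260.0296936035156, 179.20297241210938) ((614.9703369140625, 73.93829345703125), (54.47922897338867, 82.49600982666016), 84.775146484375) [614.53217  74.01428]
cover_a 0.89 [612.7  74.7  40.8]
cover_a 0.89 [514.7  11.9  32.1]
cover_a 0.84 [608.6   7.4  36.9]
cover_a 0.82 [516.5  82.9  32.8]
cover_a 0.74 [ 377.4 -120.5    5. ]
housing 0.75 [566.7  42.8  -1.2]
housing 0.45 [519.6  83.4  34.2]
spool 0.7 [499.2 -83.1  -0.6]
spool 0.18 [567.9  43.3  -1.2]
flux 0.73 [746.  -15.4   1.5]
capacitor 0.53 [393.4  17.7   1.4]
scene 1174.0 (199.95596313476562, 217.25318908691406) ((611.6419067382812, 2.577716827392578), (59.91294479370117, 94.03793334960938), 84.39130401611328) [617.47156     2.7571743]
scene 2187.5 (242.93678283691406, 196.9447784423828) ((559.3051147460938, 78.68427276611328), (55.619937896728516, 188.09866333007812), 84.80516052246094) [564.7572   78.48376]
scene 911.5 (211.127197265625, 170.40164184570312) ((499.0513916015625, 15.41683578491211), (112.18013763427734, 67.2682876586914), 2.093626022338867) [497.48373   15.049637]
cover_a 0.85 [608.9  75.3  41.1]
cover_a 0.72 [ 374.1 -123.    -0.7]
cover_a 0.67 [347.6 109.8   0.6]
cover_a 0.66 [513.9  81.8  31.5]
cover_a 0.63 [610.7   5.8  33.6]
housing 0.76 [567.3  45.6  -4.3]
spool 0.94 [501.5 -83.3   1.3]
flux 0.59 [738.7 -14.4  -2.5]
```

View pics/crop.png

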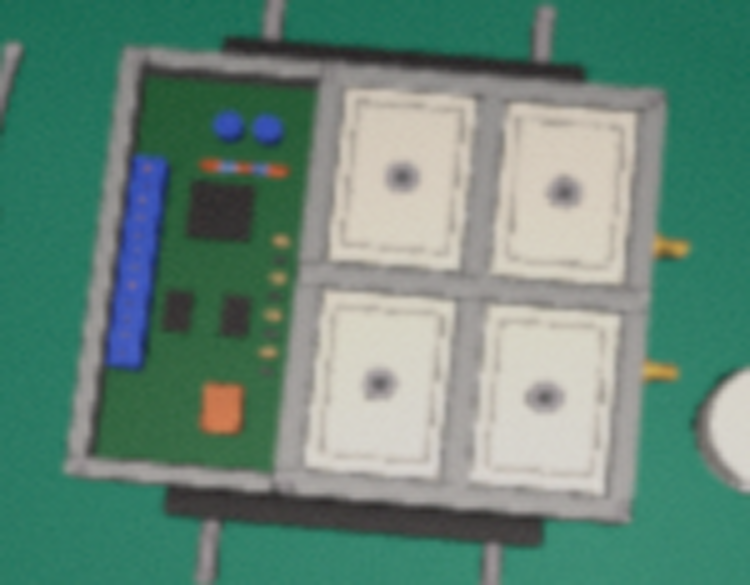

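The housing is at about (563, 44) with a yaw of -0.09 rad. Cover spacing comes out at 97 x 69 mm, as specified. Both cameras hint that the cover near (612, 74) sits higher, so I'll press that one first.

```bash
cat >> h.py <<'E'
from scipy.spatial.transform import Rotation as Rn
C=np.array([562.9,43.96]); YAW=-0.0895
ex=np.array([np.cos(YAW),np.sin(YAW)]); ey=np.array([-ex[1],ex[0]])
def W(hx,hy,z): return [*(C+hx*ex+hy*ey),z]
def ori(s):
    x=np.array([0,0,-1.]); y=np.array([*(s*ey),0]); return Rn.from_matrix(np.c_[x,y,np.cross(x,y)]).as_rotvec()
def st(n=1):
    a=[robot.observe() for _ in range(n)]
    return a[-1]["t"],np.array(a[-1]["tcp_pos"]),np.mean([q["contact_force"] for q in a],0)
def snap(n,name,crop=None):
    im=viewer.read_camera(n)[:,:,::-1]
    if crop: im=im[crop[0]:crop[1],crop[2]:crop[3]]
    f=min(800/im.shape[1],600/im.shape[0]); cv2.imwrite("pics/"+name,cv2.resize(im,None,fx=f*.999,fy=f*.999,interpolation=cv2.INTER_CUBIC))
E
python3 - <<'E'
from h import *
for s in (1,-1):
    print(s,kin.ik(W(78,34.5,110),ori(s)))
grip(0.0,10)
q0=np.array(robot.observe()["joints"])
s=min((1,-1),key=lambda s:np.abs(np.array(kin.ik(W(78,34.5,110),ori(s)))-q0).max())
open("sgn","w").write(str(s))
robot.movep(W(78,34.5,110),ori(s)); print(st())
robot.servo_line(W(78,34.5,60),feed=80); robot.hold(0.2)
print(s,st(5)); print(st(5)[2], robot.observe()["grip_width"])
snap("wrist","w1.png"); snap("scene","s1.png",(120,300,150,350))
E
```

```text
1 [ 0.38323663  0.74102532 -0.80300995  1.64930762  0.60740298  1.01776564
  0.86192785]
-1 [ 0.01580566  0.59557332 -0.2468662   1.67560457  0.17700311  0.89233551
 -1.96195176]
(4.7667, array([643.92438418,  69.88427479, 109.9512685 ]), array([ 0.74809714, -0.13963518,  0.03859439]))
1 (5.7417, array([644.07239245,  71.4293176 ,  60.61041045]), array([ 0.3477171 , -0.24864754,  0.03970387]))
[ 0.3477171  -0.24864754  0.03970387] 0.004369920595723575
```

View pics/w1.png

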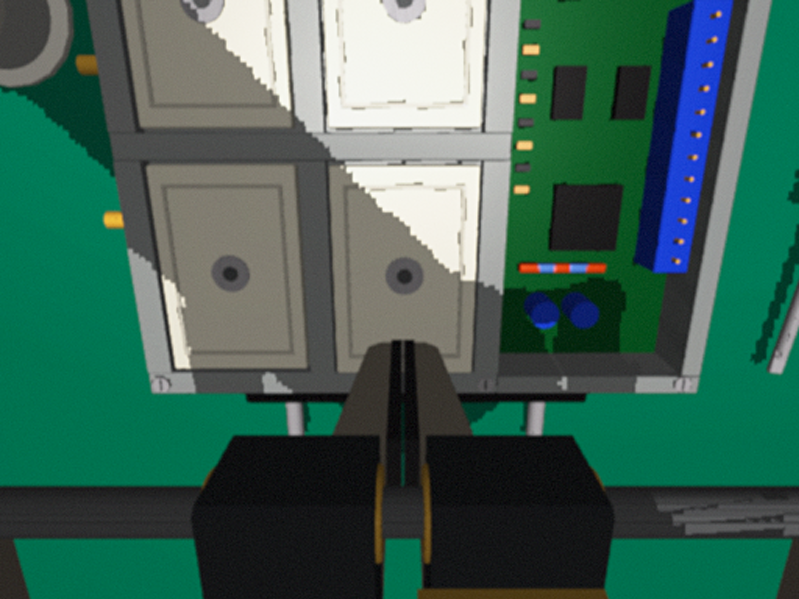

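View pics/s1.png

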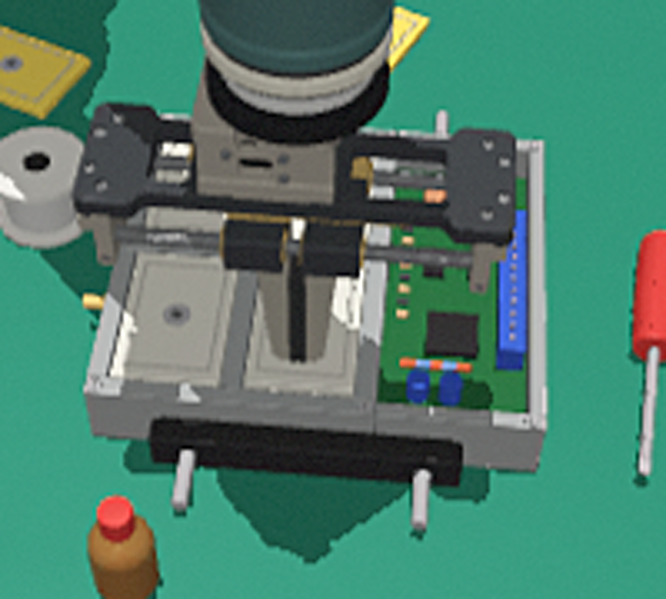

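The wrist picture shows the shut tip centred over the near end of the right front cover, with its stud at (404,275). Now a light press in small steps.

```bash
cat >> h.py <<'E'
def press(hx,hy,z0,fstop,zmin,step=0.5,feed=10,bias=None,verbose=True):
    if bias is None: bias=st(3)[2]
    z=z0; log=[]
    while z>zmin:
        z-=step
        robot.servo_line(W(hx,hy,z),feed=feed)
        t,p,f=st(2); F=(f-bias)[2]; log.append((round(t,2),round(z,2),round(p[2],2),round(F,2)))
        if F>fstop: break
    if verbose:
        for l in log: print(*l)
    return z,F,log
E
python3 - <<'E'
from h import *
robot.servo_line(W(78,34.5,47),feed=40); robot.hold(0.15)
z,F,l=press(78,34.5,47,2.5,36.5)
snap("wrist","w2.png"); snap("scene","s2.png",(120,300,150,350))
E
```

```text
6.72 46.5 46.58 0.21
6.97 46.0 45.97 -0.36
7.22 45.5 45.45 0.25
7.47 45.0 44.97 -0.43
7.72 44.5 44.46 0.63
7.97 44.0 44.0 -0.27
8.22 43.5 43.47 0.48
8.47 43.0 42.96 0.2
8.72 42.5 42.62 0.15
8.97 42.0 42.45 4.87
```

View pics/w2.png

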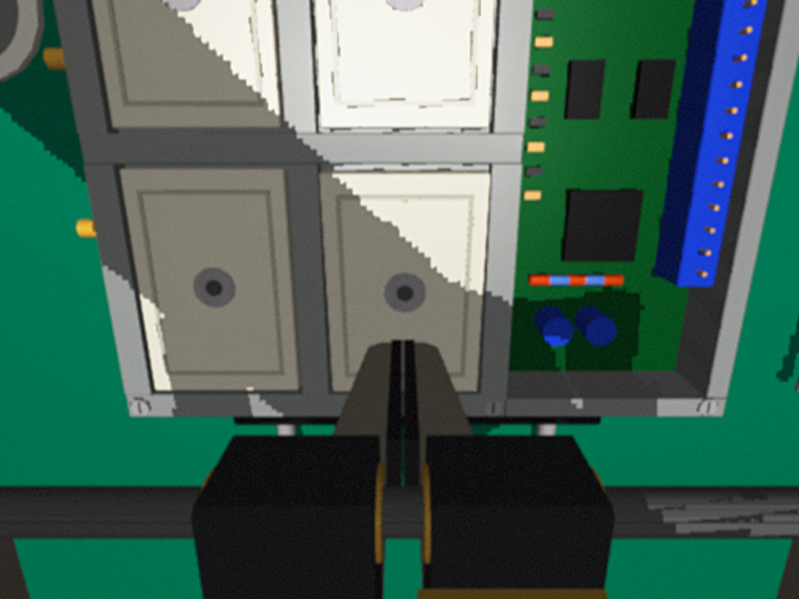

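Contact turned stiff at 42.5 mm, with the neighbour expected at 40 mm. The cover's far end also looks wider than its neighbour's, so it may have risen. I'll release it and compare.

```bash
python3 - <<'E'
from h import *
ci=lambda: viewer.camera_info("wrist")
print(proj(ci(),W(5,34.5,40)))
a=viewer.read_camera("wrist"); snap("wrist","w3a.png",(80,260,180,340))
robot.servo_line(W(78,34.5,46),feed=30); robot.hold(0.1)
snap("wrist","w3b.png",(80,260,180,340))
E
python3 -c "
import cv2;import numpy as np
a=cv2.imread('pics/w3a.png');b=cv2.imread('pics/w3b.png');cv2.imwrite('pics/w3.png',cv2.resize(np.hstack([a,b]),(800,450)))"
```

```text
[257.92946872 103.68663654]
```

View pics/w3.png

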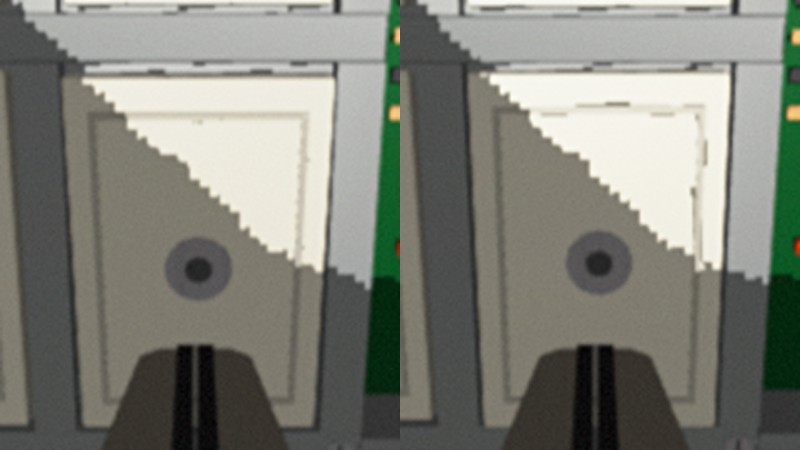

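Pressed (left half), the far end is about 274 px wide and raised. Released (right half), it is about 266 px and level again. So this cover rocks and it is the loose one. Before pressing, I'll check where its middle is from the stud pixel.

Run:
```python
from h import *
print(ray(viewer.camera_info("wrist"),(259.6,185.2),44.5), W(48.5,34.5,44))
robot.servo_line(W(78,34.5,52),feed=60)
robot.servo_line(W(48.5,34.5,52),feed=60)
robot.servo_line(W(48.5,34.5,46.5),feed=40); robot.hold(0.15)
z,F,l=press(48.5,34.5,46.5,9,43,step=0.5,feed=15)
print(st(3))
snap("wrist","w4.png")
```

```text
[615.1889234   74.63283019  44.5       ] [np.float64(614.2895104436471), np.float64(73.98695816033117), 44]
11.18 46.0 46.02 0.08
11.43 45.5 45.48 0.33
11.68 45.0 44.97 -0.83
11.93 44.5 44.46 0.97
12.18 44.0 44.29 2.7
12.43 43.5 43.98 3.42
12.68 43.0 43.55 5.13
(12.6833, array([614.42513102,  74.04145746,  43.55483136]), array([-2.08776807, -0.62820158,  5.42321962]))
```

The stud lies within 1.1 mm of the target and contact came at 44.3 mm. I'll push on to the ledge.

Run:
```python
from h import *
z,F,l=press(48.5,34.5,43,22,36,step=0.5,feed=15,bias=np.zeros(3))
snap("wrist","w5.png")
```

```text
12.98 42.5 43.1 5.16
13.23 42.0 42.59 5.13
13.48 41.5 42.11 5.31
13.73 41.0 41.61 6.19
13.98 40.5 41.08 6.33
14.23 40.0 40.6 5.73
14.48 39.5 40.45 8.18
14.73 39.0 40.46 11.4
14.98 38.5 40.45 15.14
15.23 38.0 40.4 19.01
15.48 37.5 40.38 22.2
```

View pics/w5.png

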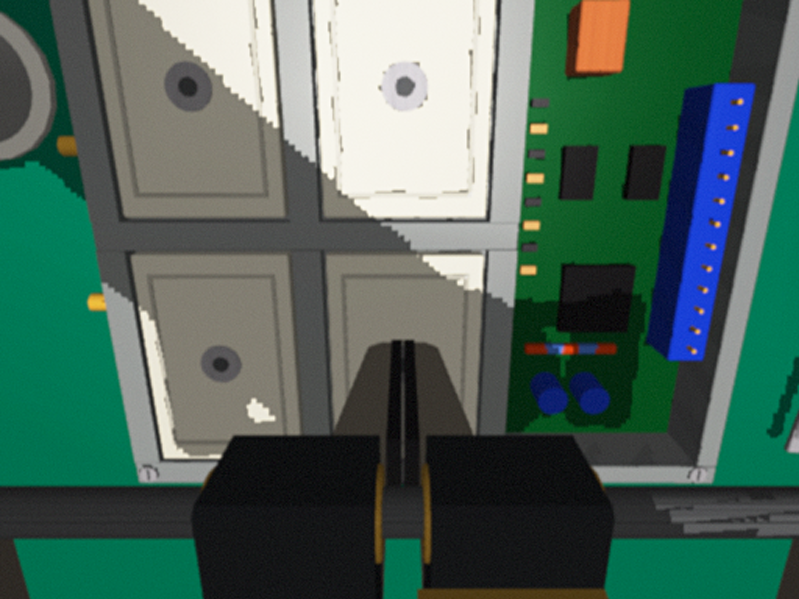

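The cover slid down 4 mm and stopped hard at 40.4 mm. I'll retreat and re-check the same end lightly.

Run:
```python
from h import *
robot.servo_line(W(48.5,34.5,50),feed=40)
robot.servo_line(W(78,34.5,46),feed=60); robot.hold(0.1); snap("wrist","w6a.png",(80,260,100,340))
robot.servo_line(W(78,34.5,43),feed=30); robot.hold(0.15)
z,F,l=press(78,34.5,43,2,38,step=0.4,feed=15)
robot.servo_line(W(78,34.5,46),feed=30)
robot.servo_line(W(60,34.5,150),feed=120)
robot.movep([420,-250,250],ori(1)); robot.hold(0.3)
print(st(3)); snap("top","t7.png",(140,270,180,330)); snap("scene","s7.png")
viewer.read_camera("top")
ci=viewer.camera_info("top")
for d in viewer.pinpoint("cover_a","top"): print(round(d["confidence"],2),np.round(np.array(ci["R"]).T@(np.array(d["at"])-ci["t"]),1))
```

```text
17.45 42.6 42.6 -0.04
17.7 42.2 42.19 -0.57
17.95 41.8 41.78 0.04
18.2 41.4 41.36 -0.71
18.45 41.0 40.96 -0.76
18.7 40.6 40.57 -0.79
18.95 40.2 40.5 3.05
(22.0917, array([ 420.39518687, -249.44823979,  249.89783691]), array([0.04853271, 0.25540836, 0.69301074]))
0.98 [ 376.  -123.2    3.1]
0.82 [513.2  14.6  32.7]
0.74 [348.1 108.1   2.2]
0.71 [516.4  83.   32.3]
0.57 [610.4  74.2  35.8]
0.56 [611.7   6.4  35.6]
```

View pics/w6a.png

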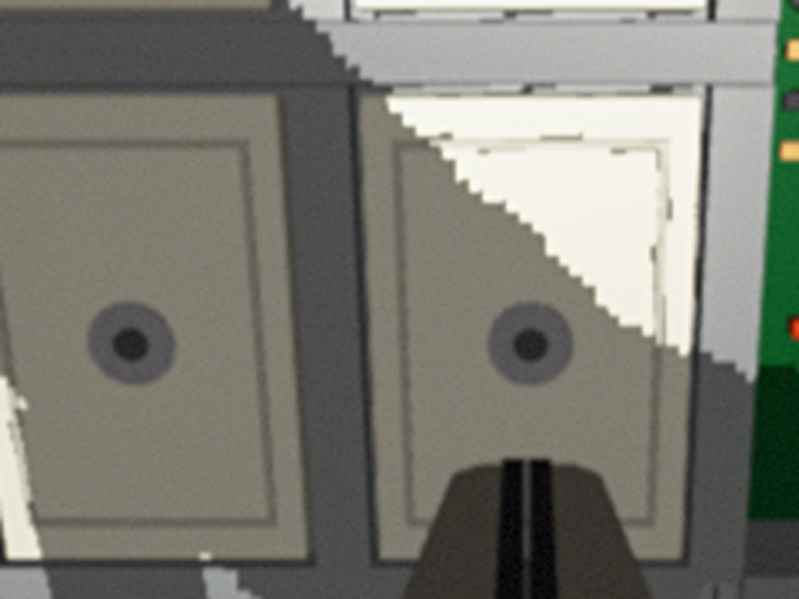

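View pics/s7.png

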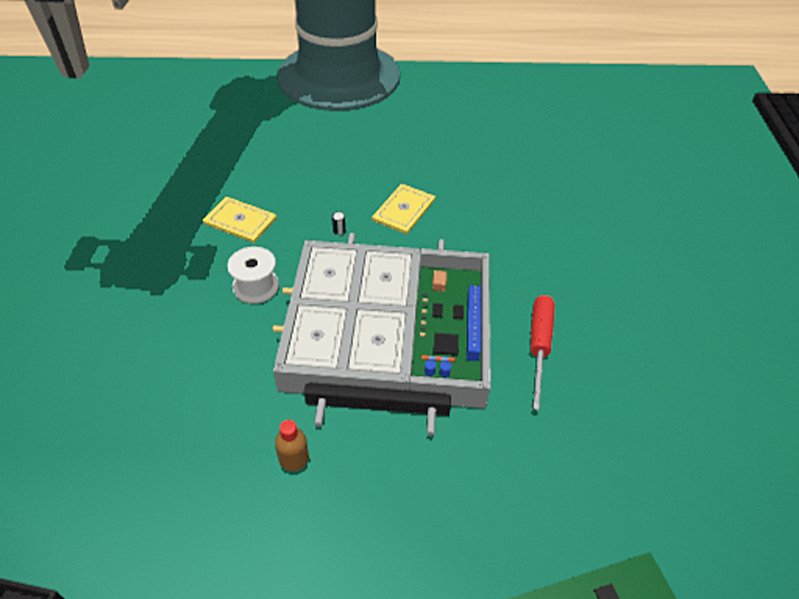

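The pressed cover's stud at (530,345) is level with its neighbour's at (130,345), and the end is stiff at 40.5 mm. Everything around the module stands where it was and the robot is clear, so I'm handing in.

```bash
python3 -c "
from cell import robot
robot.job_done()"
```

```text
the job is handed in; nothing more can be done
```

The loose cover was the one near world (614, 74), in the housing's +x/+y compartment. It is now pressed home and the job is handed in.

- **Finding it:** I pressed this cover first because the camera estimates put it slightly high. Pressed lightly near its short end, with a peak of 4.9 N, that end dipped and the far end rose, and it levelled when released. The other three covers were therefore not pressed. That peak was a little over the 1 to 4 N you described.
- **Seating it:** I pushed down at its middle, within about 1 mm of the stud. It slid from 44.3 mm down to 40.4 mm and stopped hard on the ledge, with a peak of about 22 N.
- **Last checks:**
  - A light press on the same end was stiff at 40.5 mm, with no rocking. That is about 0.5 mm above the nominal 40 mm; I did not press a neighbour to compare.
  - In the wrist picture it lies flush with its neighbour.
  - The other objects look unmoved, and the arm is clear of everything.
  - The clock was at about 22 s shortly before hand-in.

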